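# Seat the sample cell in the translucency gauge

### The arm

A 6-joint arm with a two-finger parallel gripper is mounted at the origin on the work surface. World frame = base frame: x ahead of the robot, y to its left, z up, the work surface at z = 0. Lengths are in m, angles in rad, forces in N, time in s.
With the tool pointing down it reaches from about 0.3 to 0.85 m from the base axis. Payload 5.4 kg.
Tool frame: the origin (TCP) lies at the centre of the arm's flange, where the gripper is bolted on; the fingertips stand 173 mm ahead of it and the grasp point (between the pads) lies 155 mm ahead of it (env.grasp_offset is the z of the grasp point in the tool frame, in m); z points along the fingers, y is the line along which they close (so a half turn about z gives the same grasp; the last joint's range is limited). The gripper opens to 85 mm and grips with 20 to 120 N. Pads are 22 mm wide; open, the fingers measure 114 mm over their backs; the gripper's body (76 mm by 85 mm) begins 54 mm behind the grasp point. The pads swing forward as they close: fully open they stand 13 mm farther back than shut.
Start: joints at [-1.559, 0.158, 1.597, -0, 1.386, -0.21], TCP at [0.126, -0.561, 0.405] pointing down, gripper open.
Joint ranges: [-2.91, 2.91], [-0.94, 2.29], [0.18, 2.7], [-1.29, 4.43], [0.17, 2.64], [-3, 3]. Speed limits (rad/s): [2.57, 2.57, 3.14, 3.14, 3.14, 3.14].

### API

Orientations are given as [roll, pitch, yaw] about the fixed x, y, z axes, in that order (R = Rz(yaw) Ry(pitch) Rx(roll)).
In Python, from cell import env, vision gives the robot as it stands.
- The arm moves only by the tool apply_moves, never from a script. Its argument "plan" is a list of rows, each a list of 4 numbers: the shift along the tool's x, y, z in m, then the turn about the tool's z in degrees. A call has exactly 8 rows; each row shifts and turns the commanded pose from where the row before left it, along the tool's axes as they then stand; what a row does not reach is not made up. A row lasts 1/10 s, in which the tool goes at most 50 mm and 8.59 degrees, less where a joint would pass 70% of its speed; a pose out of reach is approached as far as the arm can. A call with a gripper value outside its range is refused whole. "gripper" is the finger opening in m, from 0 to 0.0854, set as the call begins (left out, the last holds). The fingers move at their own pace and stop on an object; the grip force is fixed at half the most. Time passes only in rows, so rows that do not move let the fingers close, or fill a call up. It gives the time, the measured TCP pose, the force, the opening and the grip force at its end, in the units of the state.
- env.read_state(): the state, without advancing time (a new reading comes with each control period).
- vision.snapshot(name): name is "scene" or "top" or "wrist"; returns a dict with "pixels" (384x512x3 uint8, red, green, blue), "range_z" (384x512 float32, m along the optical axis (not along the pixel's ray), 0 where there is no reading), "K" (3x3 intrinsics, pixels), "extrinsics" (4x4, takes a point from world to camera coordinates). Camera axes: x right, y up, looking along -z (the intrinsics and any distortion apply to the point x, -y, -z); pixel columns grow to the right and rows downward; lengths in m; the calibration is good to about 2 mm. A picture is of the moment at which its call begins.
- env.sign_off(): hands the job in; it is judged then, once.
The state is a dict: "t": time; "joint_pos": joint angles; "joint_vel": joint speeds; "effort": joint torques, N m; "eef_pos": TCP position; "tool_rot": TCP orientation; "contact_force": force on the tool from outside, world axes, zero at the start; "moment": the same for the moment, N m; "finger_gap": opening from 0.0 (shut) to 1.0 (fully open); "gripper_force": force on a finger pad.
Only numpy, scipy, OpenCV 4.12 (cv2) and the standard library are available. Lean on these libraries where they do the work, as an engineer would, in place of code of your own. Each camera call takes 0.05 s, during which the arm holds its last target. There are 200 camera calls.

### The job

Take the windowed sample cell by its blade handle, turn it so that its clear windows will face the lamp and the receiver, and set it gently on the open front end of the gauge's track. Slide it along the track, its foot under the two lips, until it is fully home against the stop, and hold it there for about a second with a light push of about 6 N (never 15 N or more); then let go and leave it standing there. Do not disturb the other things on the table.

Things in the scene. Friction and masses are not known exactly. Their poses are not given: they have to be found in the camera images.
- cell_handle (a point): Centre of the sample cell's black blade handle, on the cell's axis, 70 mm above its underside. Blade: 34 mm long (cell x), 14 mm thick (cell y: grip across this), 50 to 90 mm above the underside. Cell axes: z up, x through its two clear glass windows. Mass 0.14 to 0.28 kg; it stands upright on the table at the start. Either window may face the lamp.
- cell_foot (a point): Centre of the cell's underside, same axes. Foot 6 mm thick, 52 mm along x (7 mm flanges beneath both windows), 38 mm along y. Above it the body, 38 x 38 mm, reaches to 50 mm height: windows (26 mm wide, 30 mm tall) in the +x and -x faces, the +y and -y faces solid aluminium, flush with the foot.
- cell_front (a point): Bottom edge of the cell's +y solid face, 19 mm from the cell's axis.
- cell_rear (a point): Bottom edge of the cell's -y solid face, 19 mm from the cell's axis.
- gauge: Light gauge, fixed: grey base plate, x -120 to +80 mm, y -125 to +125 mm, 12 mm thick; origin on the table. A track runs along its +x (y = 0) on the plate's top. White lamp house at y 44 to 120 mm (top 78 mm above the table), black receiver at y -50 to -110 mm (top 70 mm), both within x -26 to +50 mm, with short barrels reaching in to y = 35 and -35 mm.
- track_landing (a point): On the track floor (12 mm above the table), gauge axes: the open front end of the track. A cell set down here, its x along the gauge's y, is clear of everything and 53 mm (centre to line) short of the lips. Between them two flared guides, 10 mm high, narrow from about 78 to 56 mm apart at gauge x -45 to -15 mm.
- track_entry (a point): On the track floor, gauge axes: where the side walls and lips begin; they run 70 mm on in +x. The walls are 55 mm apart; each has a lip over the floor leaving a 43 mm gap, underside 10 mm and top 15 mm above the floor. The cell's flanges slide under them, so the cell can enter only from the landing, on the track floor.
- light_path (a point): Gauge axes: the light beam's middle, 28 mm above the track floor, between lamp and receiver; the beam runs along y. The stop is a steel block on the track, its flat face 34 mm wide, 36 mm high, square across the track. It is fixed but set differently each time: its face lies anywhere from 11 to 29 mm beyond this point in +x, to be found by feel.
- blank_center (a point): Bystander: solid aluminium zeroing block, 46 x 46 x 50 mm, no windows, round black knob (22 mm diameter, to 72 mm high); centre 36 mm above its underside. It may stand in either of two places, with the cell in the other, about 115 mm or more away. Leave alone.
- vase: Bystander: white bottle vase, 80 mm wide, 150 mm high; origin under its centre. Leave alone.
- bowl: Bystander: terracotta bowl, 110 mm wide, 50 mm high; origin under its centre. Leave alone.
- jar: Bystander: amber jar with white cap, 64 mm wide, 85 mm high; origin under its centre. Leave alone.
- tiles: Bystander: stack of terracotta test tiles 70 x 70 x 30 mm; origin under its centre. Leave alone.
- brush: Bystander: brush lying on the table; origin near its middle. Leave alone.
- tape: Bystander: tape-measure case 60 x 35 x 55 mm; origin under its centre. Leave alone.
Things that resemble listed ones, but are neither listed nor needed, are in the scene too. What is shaped like the part that bears cell_handle but blue or pink is not meant.

How it is judged:
By the outcome, as a careful person would: the job done as asked, in the order asked, and still so for the second after the job is handed in, with the robot touching nothing.
It also fails if it takes over 58 s, if anything falls off the work surface, if the arm or the gripper's body presses on something with over 40 N, if the wrist force passes 120 N, or if a joint passes its speed limit or range.

## Working session

There is one attempt and no reset: what is moved stays moved. The work goes in short steps, Python scripts to look and compute and a tool call to move; the robot and the scene stay as the last step left them, time stands still between calls to the robot, and variables do not carry over. Pictures are saved under pics/ and viewed, at most 10 in all, crops included, and the job is handed in when it is done.

Besides the shell and the picture viewer there is one more tool, called after "Request:" in YAML: its name, and indented under it one key for each argument. apply_moves: Moves the arm, as the interface text tells. Its arguments: {"type":"object","properties":{"plan":{"type":"array"},"gripper":{"type":"number"}},"required":["plan"]}

```bash
mkdir -p pics; ls; python3 - <<'E'
from cell import env, vision
import cv2,numpy as np
print(env.read_state(), env.grasp_offset)
for n in("top","scene"):
    s=vision.snapshot(n); cv2.imwrite(f"pics/{n}1.png",cv2.resize(s["pixels"][:,:,::-1],(800,600),interpolation=cv2.INTER_CUBIC)); np.savez(f"{n}1.npz",**s)
    print(s["K"],s["extrinsics"],[k for k in s])
E
```

```text
pics
{'t': 0.0, 'joint_pos': array([-1.55913156e+00,  1.59050502e-01,  1.59824843e+00, -1.86401502e-05,
        1.38619822e+00, -2.10072380e-01]), 'joint_vel': array([ 1.82142640e-03, -1.52155154e-03, -1.22920064e-03, -4.71226061e-05,
        1.33607333e-04, -9.34517384e-04]), 'effort': array([-3.11055264e-04, -3.96008778e+01, -3.31425834e+01, -2.03624245e-04,
        8.62413930e-03,  1.73048317e-06]), 'eef_pos': array([ 0.12644571, -0.5606342 ,  0.40370766]), 'tool_rot': array([-3.13972620e+00, -3.79232150e-04,  2.21740236e-01]), 'contact_force': array([ 0.2972987 , -0.3645984 ,  0.21856835]), 'moment': array([-0.01179679, -0.02040919, -0.01787042]), 'gripper_force': 0.0, 'finger_gap': 0.9979026660701099} 0.1547
[[464.27553866   0.         243.17376891]
 [  0.         464.27553866 191.91112398]
 [  0.           0.           1.        ]] [[-9.76497834e-03 -9.99796067e-01  1.76767942e-02  2.67621621e-04]
 [ 9.94118502e-01 -7.79975056e-03  1.08016515e-01 -5.88069536e-01]
 [-1.07856612e-01  1.86276071e-02  9.93991933e-01 -1.37254353e+00]
 [ 0.00000000e+00  0.00000000e+00  0.00000000e+00  1.00000000e+00]] ['pixels', 'range_z', 'K', 'extrinsics']
[[412.96989153   0.         252.43989911]
 [  0.         412.96989153 187.32980908]
 [  0.           0.           1.        ]] [[-0.82567514  0.56412996 -0.00423598  0.46789274]
 [-0.35104612 -0.50789332  0.78664541  0.15755736]
 [ 0.44161882  0.65100058  0.61739052 -1.63191746]
 [ 0.          0.          0.          1.        ]] ['pixels', 'range_z', 'K', 'extrinsics']
```

View pics/top1.png

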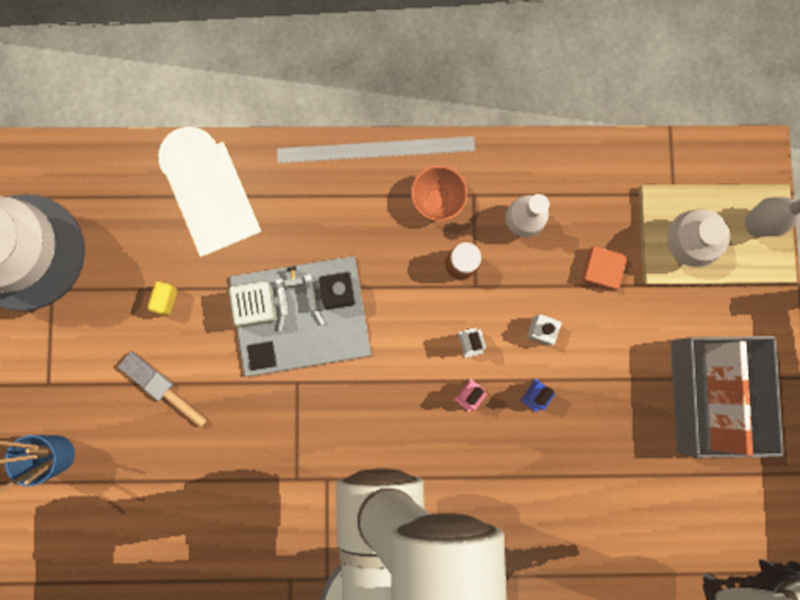

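View pics/scene1.png

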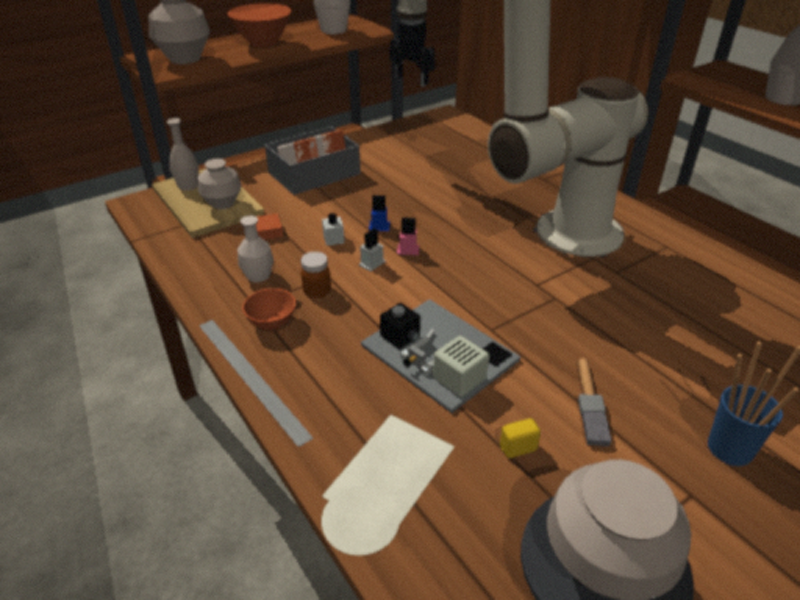

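Top view: the cell with its rectangular black blade is at (472,342) and the blank with its round knob at (545,330). The gauge is at (300,317), lamp on the left (+y), landing towards the robot. I'll measure these now.

```bash
cat > h.py <<'E'
import numpy as np, cv2
def cloud(s):
    K,E,d=s["K"],s["extrinsics"],s["range_z"]
    v,u=np.mgrid[:d.shape[0],:d.shape[1]]
    c=np.stack([(u-K[0,2])/K[0,0]*d,-(v-K[1,2])/K[1,1]*d,-d],-1)
    return (c-E[:3,3])@E[:3,:3]
def rect(P):
    r=cv2.minAreaRect(P[:,:2].astype(np.float32)*1000); return r
E
python3 - <<'E'
import numpy as np, cv2
from h import *
s=np.load("top1.npz"); W=cloud(s); px=s["pixels"].astype(int)
def roi(x0,x1,y0,y1):
    m=np.zeros(W.shape[:2],bool); m[int(y0*.64):int(y1*.64),int(x0*.64):int(x1*.64)]=1; return m&(s["range_z"]>0)
g=roi(220,385,250,385); z=W[...,2]; sat=px.max(-1)-px.min(-1)
table=roi(400,600,430,460); print("table z",np.median(z[table]))
m=g&(z>.006)&(z<.018)&(sat<40); m=cv2.morphologyEx(m.astype(np.uint8),cv2.MORPH_OPEN,np.ones((2,2)))>0
print("plate",rect(W[m]),np.median(z[m]))
for n,l,x in(("lamp",(.072,.085),(220,280)),("recv",(.063,.085),(318,385))):
    m=g&roi(x[0],x[1],250,385)&(z>l[0])&(z<l[1]); print(n,rect(W[m]),W[m].mean(0),m.sum())
c=roi(445,505,320,370)
m=c&(z>.08)&(z<.1); print("blade",rect(W[m]),W[m].mean(0),m.sum(),px[m].mean(0))
m=c&(z>.035)&(z<.06); print("body",rect(W[m]),W[m].mean(0),m.sum())
m=roi(520,580,305,355)&(z>.06)&(z<.1);print("knob",W[m].mean(0),m.sum())
m=roi(230,300,320,385)&(z>.014)&(z<.06)&(px.max(-1)<80);print("dark",m.sum())
E
```

```text
table z 0.00019781549907878305
plate ((539.0752563476562, 145.6204071044922), (239.7144775390625, 247.56283569335938), 8.553146362304688) 0.012013051668985662
lamp ((580.9385375976562, 237.52459716796875), (74.8943099975586, 74.98529815673828), 8.209746360778809) [0.58096004 0.23711159 0.07761081] 620
recv ((606.9889526367188, 77.96267700195312), (60.79888916015625, 59.16078567504883), 9.06029987335205) [0.60654162 0.07767327 0.0711393 ] 398
blade ((507.5212707519531, -181.94891357421875), (33.27988815307617, 14.253218650817871), 14.912903785705566) [ 0.50726948 -0.18143479  0.08971515] 60 [91.63333333 78.01666667 67.15      ]
body ((507.1455078125, -182.07875061035156), (37.397674560546875, 38.60167694091797), 15.29694652557373) [ 0.50510274 -0.17770078  0.04930062] 96
knob [ 0.52971814 -0.32171428  0.06996511] 50
dark 135
```

Request:
apply_moves:
  plan:
    - [0.028, -0.018, 0, 0]
    - [0.028, -0.018, 0, 0]
    - [0.028, -0.018, 0, 0]
    - [0.028, -0.018, 0, 0]
    - [0.028, -0.018, 0, 0]
    - [0.028, -0.018, 0, 0]
    - [0.028, -0.018, 0, 0]
    - [0.028, -0.018, 0, 0]
  gripper: 0.0854

```text
t: 0.9
eef_pos: [0.314, -0.3699, 0.4043]
tool_rot: [-3.141, 0.0, 0.222]
contact_force: [0.4, -0.5, 0.2]
finger_gap: 1.002
gripper_force: 0.0
```

Request:
apply_moves:
  plan:
    - [0.028, -0.018, 0.006, 0]
    - [0.028, -0.018, 0.006, 0]
    - [0.028, -0.018, 0.006, 0]
    - [0.028, -0.018, 0.006, 0]
    - [0.028, -0.018, 0.006, 0]
    - [0.028, -0.018, 0.006, 0]
    - [0.028, -0.018, 0.006, 0]
    - [0, 0, 0, -2.2]

```text
t: 1.7
eef_pos: [0.4781, -0.2023, 0.3612]
tool_rot: [-3.139, 0.001, 0.265]
contact_force: [0.7, -0.7, -0.0]
finger_gap: 0.999
gripper_force: 0.0
```

```bash
python3 - <<'E'
from cell import env, vision
import cv2,numpy as np
from h import *
st=env.read_state(); print(st["t"],st["eef_pos"],st["tool_rot"],st["joint_pos"])
s=vision.snapshot("wrist"); cv2.imwrite("pics/w1.png",s["pixels"][:,:,::-1]); np.savez("w1.npz",**s)
W=cloud(s); z=W[...,2]
near=np.hypot(W[...,0]-.507,W[...,1]+.182)<.04
for l,h in((.084,.096),(.044,.055)):
    m=near&(z>l)&(z<h); print(m.sum(),rect(W[m]) if m.sum()>5 else 0, np.median(z[m]))
E
```

```text
1.7 [ 0.47814772 -0.20227385  0.36119379] [-3.13870442e+00  6.38695281e-04  2.64995311e-01] [-6.33593922e-01  5.19901637e-02  1.80022927e+00  1.35095288e-03
  1.29203109e+00  6.71834550e-01]
669 ((508.5043029785156, -181.63136291503906), (33.23814010620117, 13.752311706542969), 14.822413444519043) 0.0889488387565783
911 ((507.86602783203125, -181.7006378173828), (38.427555084228516, 37.49394989013672), 15.557295799255371) 0.049141903897922355
```

View pics/w1.png

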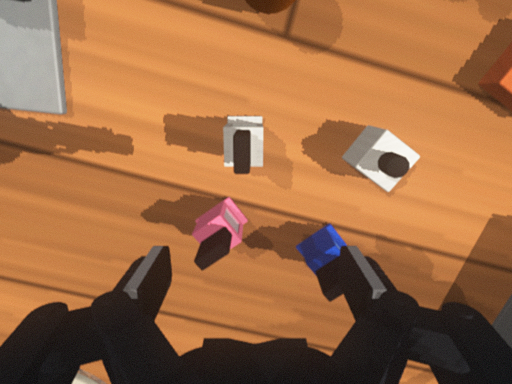

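The wrist view shows the white cell with its black blade at (242,150). The pink and blue decoys are at (218,230) and (325,260), clear of the descent.

Request:
apply_moves:
  plan:
    - [0.0172, -0.006, 0, 0]
    - [0.0172, -0.006, 0, 0]
    - [0, 0, 0.025, 0]
    - [0, 0, 0.03, 0]
    - [0, 0, 0.03, 0]
    - [0, 0, 0.03, 0]
    - [0, 0, 0.015, 0]
    - [0, 0, 0.005, 0]

```text
t: 2.55
eef_pos: [0.5061, -0.1845, 0.2259]
tool_rot: [-3.139, 0.002, 0.259]
contact_force: [0.3, 0.4, -0.1]
finger_gap: 0.996
gripper_force: 0.0
```

Request:
apply_moves:
  plan:
    - [0, 0, 0, 0]
    - [0, 0, 0, 0]
    - [0, 0, 0, 0]
    - [0, 0, 0, 0]
    - [0, 0, 0, 0]
    - [0, 0, 0, 0]
    - [0, 0, 0, 0]
    - [0, 0, 0, 0]
  gripper: 0.0

```text
t: 3.35
eef_pos: [0.507, -0.1847, 0.2279]
tool_rot: [3.142, -0.0, 0.26]
contact_force: [0.4, 0.7, 1.3]
finger_gap: 0.155
gripper_force: 61.9
```

Request:
apply_moves:
  plan:
    - [0, 0, -0.01, 0]
    - [0, 0, -0.02, 0]
    - [0, 0, -0.03, 0]
    - [0, 0, -0.03, 0]
    - [0, 0, -0.03, 0]
    - [0, 0, -0.025, 0]
    - [0.002, -0.012, 0, 0]
    - [0.002, -0.02, 0, 0]

```text
t: 4.15
eef_pos: [0.5023, -0.1521, 0.3723]
tool_rot: [-3.142, -0.0, 0.259]
contact_force: [-0.2, 1.2, -2.7]
finger_gap: 0.154
gripper_force: 61.4
```

Request:
apply_moves:
  plan:
    - [0.002, -0.03, 0, 0]
    - [0.002, -0.032, 0, 0]
    - [0.002, -0.034, 0, 0]
    - [0.002, -0.034, 0, 0]
    - [0.002, -0.034, 0, 0]
    - [0.002, -0.032, 0, 0]
    - [0.002, -0.02, 0, 0]
    - [0.002, -0.01, 0, 0]

```text
t: 4.95
eef_pos: [0.4579, 0.0725, 0.3702]
tool_rot: [-3.139, 0.004, 0.263]
contact_force: [-0.2, -0.1, -2.6]
finger_gap: 0.156
gripper_force: 61.4
```

```bash
python3 - <<'E'
from cell import env, vision
import cv2,numpy as np
from h import *
st=env.read_state(); print(st["t"],st["eef_pos"],st["tool_rot"],st["joint_pos"],st["finger_gap"],st["contact_force"])
s=vision.snapshot("wrist"); cv2.imwrite("pics/w2.png",s["pixels"][:,:,::-1]); np.savez("w2.npz",**s)
W=cloud(s); z=W[...,2]
# rough gauge frame
a=np.radians(9);o=np.array([.582,.155]);R=np.array([[np.cos(a),-np.sin(a)],[np.sin(a),np.cos(a)]])
G=(W[...,:2]-o)@R
for n,l,h,y in(("lamp",.072,.085,(.03,.14)),("recv",.063,.076,(-.13,-.03))):
    m=(z>l)&(z<h)&(G[...,1]>y[0])&(G[...,1]<y[1])&(abs(G[...,0])<.1)
    print(n,m.sum(),rect(np.c_[G[m],z[m]]) if m.sum()>5 else 0)
m=(z>.008)&(z<.016)&(abs(G[...,0]+.02)<.13)&(abs(G[...,1])<.15)
print("plate",m.sum(),rect(G[m]),G[m].min(0),G[m].max(0))
m=(z>.024)&(z<.030)&(abs(G[...,1])<.034)&(abs(G[...,0])<.09)
print("lips",m.sum(),rect(G[m]) if m.sum()>5 else 0)
for s_ in(1,-1):
    k=m&(G[...,1]*s_>.015)
    if k.sum()>5: print(s_,k.sum(),rect(G[k]),np.median(G[k],0))
E
```

```text
4.95 [0.45789877 0.07248189 0.37021716] [-3.13926181  0.00436907  0.26320637] [-1.04789686e-01 -1.06501644e-01  1.93679768e+00  6.23125243e-04
  1.31621174e+00  1.20264695e+00] 0.15630232172760375 [-0.16514972 -0.06108432 -2.58228289]
lamp 3394 ((-12.561447143554688, 80.08235168457031), (29.227962493896484, 75.41156005859375), 6.505258560180664)
recv 3063 ((3.5572547912597656, -79.96448516845703), (40.79884338378906, 60.072505950927734), 0.33865755796432495)
plate 25182 ((-39.330970764160156, -0.07843780517578125), (158.80645751953125, 249.84678649902344), 0.159848153591156) [-0.11863598 -0.12495322] [0.04041752 0.12468381]
lips 1183 ((6.36834716796875, 0.010028839111328125), (40.308265686035156, 67.94223022460938), 0.1967281997203827)
1 561 ((3.7389631271362305, 27.644041061401367), (34.68750762939453, 12.636466979980469), 0.31587880849838257) [0.00382111 0.02754702]
-1 622 ((6.474845886230469, -27.701080322265625), (40.304656982421875, 12.539670944213867), 0.06478076428174973) [ 0.00697025 -0.02776538]
```

View pics/w2.png

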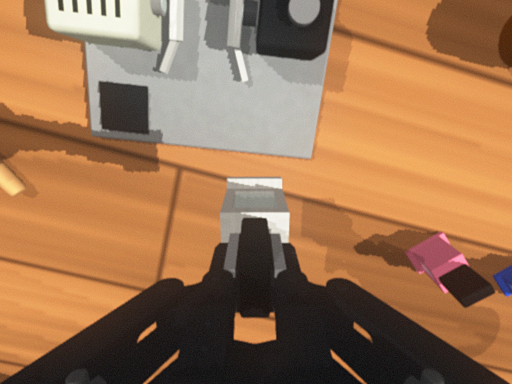

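The wrist view shows the plate's front edge at about (90,130)–(312,158), with the guides at (170,60) and (243,70). The held cell is upright at (255,210). Next I'll measure where it sits in the hand.

```bash
python3 - <<'E'
from cell import env
import numpy as np
from scipy.spatial.transform import Rotation as Ro
from h import *
s=np.load("w2.npz"); W=cloud(s); st=env.read_state()
T=Ro.from_euler("xyz",st["tool_rot"]).as_matrix(); P=(W-st["eef_pos"])@T
px=s["pixels"]; 
sel=np.zeros(px.shape[:2],bool); sel[170:245,205:305]=1
m=sel&(P[...,2]>.1)&(P[...,2]<.26)
# body: row-wise
for v in (180,186,195,205,212,220,228,236):
    k=np.where(m[v])[0]
    if len(k)>3:
        q=P[v,k]; print(v,k[0],k[-1],"ymin/max",q[:,1].min().round(4),q[:,1].max().round(4),"x",np.median(q[:,0]).round(4),"z",np.median(q[:,2]).round(4),px[v,k[len(k)//2]])
E
```

```text
180 227 281 ymin/max -0.0183 0.0186 x 0.0258 z 0.2233 [248 245 240]
186 227 281 ymin/max -0.0185 0.0188 x 0.0216 z 0.2232 [191 186 176]
195 225 283 ymin/max -0.0185 0.0189 x 0.0185 z 0.2129 [151 154 144]
205 222 286 ymin/max -0.0186 0.0188 x 0.0186 z 0.1943 [138 140 130]
212 220 288 ymin/max -0.0184 0.0188 x 0.02 z 0.1799 [206 203 192]
220 220 288 ymin/max -0.0186 0.0188 x 0.0157 z 0.1789 [55 45 37]
228 221 288 ymin/max -0.0181 0.0189 x 0.0109 z 0.1787 [49 41 34]
236 221 288 ymin/max -0.0183 0.0191 x 0.0116 z 0.1676 [45 39 35]
```

Request:
apply_moves:
  plan:
    - [0, 0, 0, -4]
    - [0, 0, 0, -8]
    - [0, 0, 0, -8]
    - [0, 0, 0, -8]
    - [0, 0, 0, -8]
    - [0, 0, 0, -8]
    - [0, 0, 0, -8]
    - [0, 0, 0, -8]

```text
t: 5.8
eef_pos: [0.4595, 0.0694, 0.3715]
tool_rot: [-3.14, 0.001, 1.312]
contact_force: [-0.1, -0.3, -1.8]
finger_gap: 0.156
gripper_force: 61.4
```

Request:
apply_moves:
  plan:
    - [0, 0, 0, -8]
    - [0, 0, 0, -8]
    - [0, 0, 0, -5]
    - [0, 0, 0, -3]
    - [0, 0, 0, 0]
    - [0, 0, 0, 0]
    - [0, 0, 0, 0]
    - [0, 0, 0, 0]

```text
t: 6.6
eef_pos: [0.4598, 0.0697, 0.3725]
tool_rot: [-3.141, -0.0, 1.726]
contact_force: [0.1, -0.2, -1.9]
finger_gap: 0.16
gripper_force: 61.4
```

Request:
apply_moves:
  plan:
    - [0.008, 0.008, 0, -0.2]
    - [0.012, 0.0125, 0, 0]
    - [0.012, 0.0125, 0, 0]
    - [0.012, 0.0125, 0, 0]
    - [0.012, 0.0125, 0, 0]
    - [0.008, 0.009, 0, 0]
    - [0, 0, 0, 0]
    - [0, 0, 0, 0]

```text
t: 7.4
eef_pos: [0.5159, 0.1436, 0.3725]
tool_rot: [-3.141, 0.0, 1.73]
contact_force: [0.2, 0.6, -1.9]
finger_gap: 0.158
gripper_force: 61.5
```

Request:
apply_moves:
  plan:
    - [0, 0, 0.01, 0]
    - [0, 0, 0.02, 0]
    - [0, 0, 0.025, 0]
    - [0, 0, 0.025, 0]
    - [0, 0, 0.02, 0]
    - [0, 0, 0.01, 0]
    - [0, 0, 0, 0]
    - [0, 0, 0, 0]

```text
t: 8.2
eef_pos: [0.5162, 0.1434, 0.2634]
tool_rot: [3.141, 0.0, 1.729]
contact_force: [-0.1, 0.7, -0.7]
finger_gap: 0.152
gripper_force: 61.3
```

```bash
python3 - <<'E'
from cell import env, vision
import cv2,numpy as np
from h import *
st=env.read_state(); print(st["t"],st["eef_pos"],st["tool_rot"],st["contact_force"])
s=vision.snapshot("wrist"); im=s["pixels"][:,:,::-1]; cv2.imwrite("pics/w3.png",im); np.savez("w3.npz",**s)
W=cloud(s);z=W[...,2]
a=np.radians(9.15);o=np.array([.582,.155])+.0012*np.array([np.cos(a),np.sin(a)]);R=np.array([[np.cos(a),-np.sin(a)],[np.sin(a),np.cos(a)]])
print("tcp gauge",(st["eef_pos"][:2]-o)@R, np.degrees(st["tool_rot"][2])-90)
G=(W[...,:2]-o)@R
m=(z>.024)&(z<.0295)&(abs(G[...,1])<.036)&(G[...,0]>-.02)&(G[...,0]<.09)
for q in(1,-1):
    k=m&(G[...,1]*q>.015)
    if k.sum()>5: print(q,k.sum(),rect(G[k]))
E
```

```text
8.2 [0.51621928 0.14337987 0.26338473] [3.14052105e+00 1.56249132e-04 1.72946483e+00] [-0.09905463  0.72690926 -0.72660063]
tcp gauge [-0.06799152 -0.00101184] 9.091035335315667
1 1534 ((20.640933990478516, 24.62583351135254), (18.97325897216797, 70.73224639892578), 89.81314086914062)
-1 1295 ((20.326862335205078, -24.795089721679688), (19.46114158630371, 70.0002670288086), 89.72151184082031)
```

View pics/w3.png

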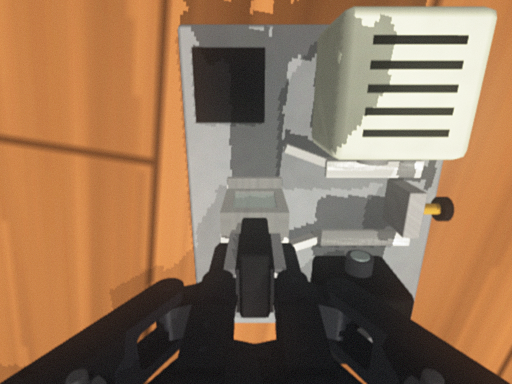

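The view shows the cell at (255,205), over the landing and square to the track, with the lips at (360,168) and (350,238) and the stop at (405,208). Now lowering it gently.

Request:
apply_moves:
  plan:
    - [0, 0, 0.005, 0]
    - [0, 0, 0.006, 0]
    - [0, 0, 0.004, 0]
    - [0, 0, 0.002, 0]
    - [0, 0, 0.001, 0]
    - [0, 0, 0.001, 0]
    - [0, 0, 0.0005, 0]
    - [0, 0, 0.0005, 0]

```text
t: 9.05
eef_pos: [0.516, 0.1436, 0.2428]
tool_rot: [3.141, 0.0, 1.73]
contact_force: [0.3, -0.4, -1.4]
finger_gap: 0.153
gripper_force: 61.4
```

Request:
apply_moves:
  plan:
    - [0, 0, 0.0005, 0]
    - [0, 0, 0.0005, 0]
    - [0, 0, 0.0005, 0]
    - [0, 0, 0.0005, 0]
    - [0, 0, 0, 0]
    - [0, 0, 0, 0]
    - [0, 0, 0, 0]
    - [0, 0, 0, 0]

```text
t: 9.85
eef_pos: [0.516, 0.1435, 0.2407]
tool_rot: [3.142, 0.0, 1.73]
contact_force: [0.9, -0.3, -2.4]
finger_gap: 0.15
gripper_force: 61.4
```

Request:
apply_moves:
  plan:
    - [0, 0, 0.0003, 0]
    - [0, 0, 0.0003, 0]
    - [0, 0, 0.0003, 0]
    - [0, 0, 0.0003, 0]
    - [0, 0, 0, 0]
    - [0, 0, 0, 0]
    - [0, 0, 0, 0]
    - [0, 0, 0, 0]

```text
t: 10.65
eef_pos: [0.516, 0.1436, 0.2399]
tool_rot: [3.142, 0.0, 1.73]
contact_force: [-4.0, -0.5, 5.2]
finger_gap: 0.155
gripper_force: 62.5
```

Request:
apply_moves:
  plan:
    - [0, 0.001, -0.0004, 0]
    - [0, 0.003, 0, 0]
    - [0, 0.004, 0, 0]
    - [0, 0.005, 0, 0]
    - [0, 0.005, 0, 0]
    - [0, 0.004, 0, 0]
    - [0, 0.003, 0, 0]
    - [0, 0, 0, 0]

```text
t: 11.45
eef_pos: [0.5413, 0.1476, 0.2399]
tool_rot: [3.14, 0.0, 1.73]
contact_force: [-0.3, -0.9, 1.6]
finger_gap: 0.155
gripper_force: 62.0
```

Request:
apply_moves:
  plan:
    - [0, 0.003, 0, 0]
    - [0, 0.003, 0, 0]
    - [0, 0.003, 0, 0]
    - [0, 0.003, 0, 0]
    - [0, 0.003, 0, 0]
    - [0, 0.003, 0, 0]
    - [0, 0.003, 0, 0]
    - [0, 0, 0, 0]

```text
t: 12.25
eef_pos: [0.5617, 0.1509, 0.2399]
tool_rot: [3.141, -0.0, 1.73]
contact_force: [-0.3, -0.5, 2.6]
finger_gap: 0.16
gripper_force: 62.1
```

```bash
python3 - <<'E'
import numpy as np
from cell import env
from h import *
s=np.load("w3.npz");W=cloud(s);z=W[...,2]
a=np.radians(9.15);o=np.array([.582,.155])+.0012*np.array([np.cos(a),np.sin(a)]);R=np.array([[np.cos(a),-np.sin(a)],[np.sin(a),np.cos(a)]])
G=(W[...,:2]-o)@R
m=(z>.03)&(z<.052)&(abs(G[...,1])<.014)&(G[...,0]>0)&(G[...,0]<.1)
print(m.sum(),np.percentile(G[m][:,0],[0,2,10,50,90]))
print((env.read_state()["eef_pos"][:2]-o)@R)
E
```

```text
1639 [0.03657563 0.03694712 0.03733198 0.04384156 0.06883568]
[-0.02185189 -0.00085007]
```

Request:
apply_moves:
  plan:
    - [0, 0.003, 0, 0]
    - [0, 0.005, 0, 0]
    - [0, 0.005, 0, 0]
    - [0, 0.005, 0, 0]
    - [0, 0.005, 0, 0]
    - [0, 0.005, 0, 0]
    - [0, 0.004, 0, 0]
    - [0, 0.001, 0, 0]

```text
t: 13.05
eef_pos: [0.5942, 0.1561, 0.24]
tool_rot: [-3.141, -0.0, 1.73]
contact_force: [-4.3, -0.7, 6.6]
finger_gap: 0.152
gripper_force: 62.5
```

Request:
apply_moves:
  plan:
    - [0, 0.0005, 0, 0]
    - [0, 0.0005, 0, 0]
    - [0, 0.0005, 0, 0]
    - [0, 0.0005, 0, 0]
    - [0, 0.0005, 0, 0]
    - [0, 0, 0, 0]
    - [0, 0, 0, 0]
    - [0, 0, 0, 0]

```text
t: 13.85
eef_pos: [0.5963, 0.1565, 0.24]
tool_rot: [-3.141, -0.0, 1.73]
contact_force: [-4.0, -0.8, 5.9]
finger_gap: 0.155
gripper_force: 62.4
```

Request:
apply_moves:
  plan:
    - [0, 0, -0.0003, 0]
    - [0, 0, -0.0003, 0]
    - [0, 0.0005, 0, 0]
    - [0, 0.0005, 0, 0]
    - [0, 0.0005, 0, 0]
    - [0, 0, 0, 0]
    - [0, 0, 0, 0]
    - [0, 0, 0, 0]

```text
t: 14.65
eef_pos: [0.5979, 0.1567, 0.2404]
tool_rot: [3.142, -0.0, 1.73]
contact_force: [-0.6, 0.3, -1.6]
finger_gap: 0.159
gripper_force: 61.5
```

Request:
apply_moves:
  plan:
    - [0, 0.0004, 0, 0]
    - [0, 0.0004, 0, 0]
    - [0, 0.0004, 0, 0]
    - [0, 0.0003, 0, 0]
    - [0, 0, 0, 0]
    - [0, 0, 0, 0]
    - [0, 0, 0, 0]
    - [0, 0, 0, 0]

```text
t: 15.45
eef_pos: [0.5994, 0.1569, 0.2405]
tool_rot: [-3.142, -0.0, 1.73]
contact_force: [-1.5, 0.4, -2.4]
finger_gap: 0.152
gripper_force: 61.5
```

Request:
apply_moves:
  plan:
    - [0, 0.0004, 0, 0]
    - [0, 0.0004, 0, 0]
    - [0, 0.0004, 0, 0]
    - [0, 0, 0, 0]
    - [0, 0, 0, 0]
    - [0, 0, 0, 0]
    - [0, 0, 0, 0]
    - [0, 0, 0, 0]

```text
t: 16.25
eef_pos: [0.6006, 0.1571, 0.2405]
tool_rot: [3.142, -0.0, 1.73]
contact_force: [0.6, 0.6, -2.8]
finger_gap: 0.152
gripper_force: 61.5
```

Request:
apply_moves:
  plan:
    - [0, 0.0002, 0, 0]
    - [0, 0.0002, 0, 0]
    - [0, 0.0002, 0, 0]
    - [0, 0, 0, 0]
    - [0, 0, 0, 0]
    - [0, 0, 0, 0]
    - [0, 0, 0, 0]
    - [0, 0, 0, 0]

```text
t: 17.05
eef_pos: [0.6009, 0.1572, 0.2404]
tool_rot: [-3.141, -0.0, 1.73]
contact_force: [-5.0, -1.0, 0.5]
finger_gap: 0.155
gripper_force: 61.6
```

Request:
apply_moves:
  plan:
    - [0, 0.0001, 0, 0]
    - [0, 0, 0, 0]
    - [0, 0, 0, 0]
    - [0, 0, 0, 0]
    - [0, 0, 0, 0]
    - [0, 0, 0, 0]
    - [0, 0, 0, 0]
    - [0, 0, 0, 0]

```text
t: 17.85
eef_pos: [0.601, 0.1572, 0.2404]
tool_rot: [-3.14, -0.0, 1.73]
contact_force: [-4.8, -0.9, 1.1]
finger_gap: 0.156
gripper_force: 61.7
```

Request:
apply_moves:
  plan:
    - [0, 0.0002, 0, 0]
    - [0, 0, 0, 0]
    - [0, 0, 0, 0]
    - [0, 0, 0, 0]
    - [0, 0, 0, 0]
    - [0, 0, 0, 0]
    - [0, 0, 0, 0]
    - [0, 0, 0, 0]

```text
t: 18.65
eef_pos: [0.6011, 0.1572, 0.2404]
tool_rot: [-3.14, -0.0, 1.73]
contact_force: [-6.4, -1.6, 0.9]
finger_gap: 0.155
gripper_force: 61.8
```

Request:
apply_moves:
  plan:
    - [0, 0, 0, 0]
    - [0, 0, 0, 0]
    - [0, 0, 0, 0]
    - [0, 0, 0, 0]
    - [0, 0, 0, 0]
    - [0, 0, 0, 0]
    - [0, 0, 0, 0]
    - [0, 0, 0, 0]

```text
t: 19.45
eef_pos: [0.6011, 0.1572, 0.2404]
tool_rot: [-3.14, -0.0, 1.73]
contact_force: [-5.3, -1.5, 1.3]
finger_gap: 0.152
gripper_force: 61.8
```

Request:
apply_moves:
  plan:
    - [0, 0, 0, 0]
    - [0, 0, 0, 0]
    - [0, 0, 0, 0]
    - [0, 0, 0, 0]
    - [0, 0, 0, 0]
    - [0, 0, 0, 0]
    - [0, 0, 0, 0]
    - [0, 0, 0, 0]
  gripper: 0.045

```text
t: 20.25
eef_pos: [0.6015, 0.1572, 0.2405]
tool_rot: [3.142, 0.0, 1.73]
contact_force: [0.1, 0.8, 0.8]
finger_gap: 0.526
gripper_force: 0.0
```

Released cleanly. I'll retreat straight up, then back, and look.

Request:
apply_moves:
  plan:
    - [0, 0, -0.005, 0]
    - [0, 0, -0.015, 0]
    - [0, 0, -0.025, 0]
    - [0, 0, -0.03, 0]
    - [0, 0, -0.03, 0]
    - [0, 0, -0.02, 0]
    - [0, 0, -0.005, 0]
    - [0, 0, 0, 0]

```text
t: 21.05
eef_pos: [0.6016, 0.1573, 0.3721]
tool_rot: [3.139, 0.0, 1.73]
contact_force: [-0.6, 0.5, 0.1]
finger_gap: 0.529
gripper_force: 0.0
```

Request:
apply_moves:
  plan:
    - [-0.01, 0, 0, 0]
    - [-0.02, 0, 0, 0]
    - [-0.025, 0, 0, 0]
    - [-0.025, 0, 0, 0]
    - [-0.02, 0, 0, 0]
    - [-0.01, 0, 0, 0]
    - [0, 0, 0, 0]
    - [0, 0, 0, 0]

```text
t: 21.85
eef_pos: [0.6186, 0.0489, 0.3697]
tool_rot: [-3.14, -0.001, 1.73]
contact_force: [-0.3, 0.8, 0.8]
finger_gap: 0.525
gripper_force: 0.0
```

```bash
python3 - <<'E'
from cell import env, vision
import cv2,numpy as np
from h import *
st=env.read_state(); print(st["t"],st["eef_pos"],st["contact_force"])
s=vision.snapshot("wrist"); cv2.imwrite("pics/w4.png",s["pixels"][:,:,::-1])
W=cloud(s);z=W[...,2]
a=np.radians(9.15);o=np.array([.582,.155])+.0012*np.array([np.cos(a),np.sin(a)]);R=np.array([[np.cos(a),-np.sin(a)],[np.sin(a),np.cos(a)]])
G=(W[...,:2]-o)@R
n=np.hypot(G[...,0]-.018,G[...,1])<.035
for l,h in((.096,.11),(.057,.068),(.030,.053)):
    m=n&(z>l)&(z<h); print(m.sum(),rect(G[m]) if m.sum()>5 else 0,np.median(z[m]))
m=(z>.03)&(z<.052)&(abs(G[...,1])<.014)&(G[...,0]>.03)&(G[...,0]<.1); print(np.percentile(G[m][:,0],[0,5]))
E
```

```text
21.85 [0.61864874 0.04893194 0.36974158] [-0.28932986  0.84693287  0.75820732]
936 ((18.09491539001465, -0.9246482849121094), (33.43758773803711, 13.814093589782715), 89.63851165771484) 0.10097554747050871
1248 ((17.921810150146484, -0.6282482147216797), (37.8693962097168, 38.09573745727539), 89.88129425048828) 0.061141376946582365
567 ((29.78753089904785, 2.172374725341797), (57.724632263183594, 46.825469970703125), 75.20841979980469) 0.04705192657432175
[0.03788912 0.03885212]
```

View pics/w4.png

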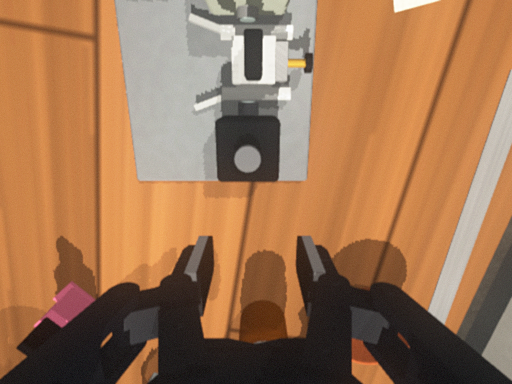

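The cell stands upright at (255,55), square in the track and against the stop (its front face is at 37 mm and the stop face at about 37 mm). The arm is clear, so I'm handing in.

```bash
python3 -c "
from cell import env
print(env.sign_off())"
```

```text
the job is handed in; nothing more can be done
None
```

The cell is standing home against the stop with its windows facing the lamp and receiver; it was held for over a second at about 5–7 N, released, and handed in at about 22 s.

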